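# Hang the calibration target and index the slide to the green station

### The job

Lift the checkerboard target plate out of its stand and, keeping it upright, hang it on the two headed studs of the blue carriage, keyholes over the heads and then down until it is locked and resting on the studs; let go of it. Then pull up the red index plunger, slide the carriage along its rail to the green marker, and let the plunger drop fully into the hole there. Leave the other things on the bench where they are.

Things in the scene. Friction and masses are not known exactly. Their poses are not given: they have to be found in the camera images.
- target_plate: Loose white plate, black checkerboard on its front (-x), 140 wide (y) x 90 high (z) x 8 thick (x), 0.22 kg, upright in the stand. Origin: centre of lower edge. Keyholes at y = +-50: entry openings 22 wide, clipped corners, centred 40 above the lower edge; from each a 10 wide slot leads UP to its closed end at 61. An orange grip tab, 24 (y) x 12 (x) x 44 high, stands in the middle of the top edge.
- seat (a point): Point of the target plate, mid-thickness, midway between the keyholes, 58 mm above the lower edge. It coincides with point studs when the plate hangs locked (play 3 mm towards and away from the block, 2 mm sideways). With the stud heads at the middle of the entry openings it is 18 mm above point studs. Axes as the plate.
- tab (a point): Point of the target plate on the centre of the orange tab to grip, 26 mm above the plate's top edge (so tips stay clear of plate and carriage), 116 mm above its lower edge; pinch along the plate's y, from above.
- stand: Grey stand fixed on the bench, 170 (y) x 70 (x) x 34 mm high, with a slot 10 mm wide and 24 mm deep along its y that holds the plate; origin: centre of the underside. Lift the plate at least 30 mm to clear it.
- slide: Fixed indexing slide: aluminium base 380 (y) x 130 (x) x 12 mm, a steel rail 40 mm wide along its y, top 40 mm above the bench. Origin: centre of the underside on the bench; x away from the robot, y the direction of carriage travel, z up. Round index holes along the rail at y = -95 (start), -25, +35 and +95 mm.
- carriage (a joint): Position of the blue carriage along the slide's +y, m: 0 at the start hole; the other holes are at 0.070, 0.130 and 0.190. About 1.5 N of friction; locked (about 1.5 mm of play) while the pin is in a hole. The carriage block is 130 (y) x 70 (x) mm, its top 120 mm above the bench.
- studs (a point): Point of the carriage midway between the necks of its two headed studs, 90 mm above the bench, 7 mm in front of the block's front face. Studs point to the slide's -x, at y = +-50 mm from it: neck 6 mm diameter, 14 mm long, then a head of 16 mm diameter, 5 mm thick, ending 12 mm in front of this point. Axes as the slide.
- plunger (a joint): Lift of the red plunger knob, m: 0 with the pin fully in a hole, 0.008 with the pin resting on the rail between holes (lift it above that to slide), 0.018 fully pulled. A spring and its weight push it down with about 6 N at 0, rising to 12 N at the top; the pin has a round nose and snaps into a hole when within about 3 mm of it.
- knob (a point): Centre of the red plunger knob on top of the carriage, the point to grip: knob 30 mm diameter, 30 mm high, vertical axis; at rest this point is 152 mm above the bench, 32 mm above the block's top, 42 mm behind point studs. It moves with the plunger and carriage.
- green_marker: Green disc (26 mm) on a thin post, 101 mm high from the bench, fixed behind the rail (55 mm behind its middle) exactly beside the hole where the carriage must go: the knob and point studs have the same slide y as the marker there. Origin: centre of its foot, 12 mm above the bench.
- grey_marker_a: The same in grey, beside another hole.
- grey_marker_b: The same in grey, beside another hole.
- tape_roll: Bystander: roll of cream paper tape, 94 mm across, lying on the bench; origin: centre of its underside.
- screwdriver: Bystander: yellow-handled screwdriver, 184 mm, lying on the bench; origin: centre of its underside.
- side_cutters: Bystander: red-handled side cutters, 126 mm, lying on the bench; origin: centre of its underside.
- steel_block: Bystander: grey steel block, 20 x 45 x 20 mm; origin: centre of its underside.
- red_marker: Bystander: red marker pen, 133 mm, lying on the bench; origin: centre of its underside.

How it is judged (in metres and radians):
On the way, in this order (a step that is already met when the one before it is completed fails the run):
1. the plate hangs locked on the studs, let go, the carriage still at its start hole with the plunger down (x of seat in the frame of studs between -0.008 and 0.008 m and y of seat in the frame of studs between -0.006 and 0.006 m and z of seat in the frame of studs between -0.005 and 0.005 m and angle between target_plate's own z axis and vertical below 0.15 rad and contact force between the fingers and target_plate below 0.1 N and value of joint carriage below 0.005 m and value of joint plunger below 0.003 m), for 0.2 s.
2. the plunger is pulled clear of the rail and the carriage is on its way, the plate on it (x of seat in the frame of studs between -0.008 and 0.008 m and y of seat in the frame of studs between -0.006 and 0.006 m and z of seat in the frame of studs between -0.005 and 0.005 m and angle between target_plate's own z axis and vertical below 0.15 rad and value of joint plunger above 0.006 m and value of joint carriage above 0.02 m), for 0.05 s.
At the end, for the whole second after the job is handed in: The carriage stands at the green marker (within 5 mm along the slide) with the plunger fully down in the hole (within 2.5 mm); the target plate hangs locked on both studs (seat within 8 mm of studs along the slide's x, 6 mm along y, 5 mm in height, tilted under 0.15 rad), released and at rest (x of seat in the frame of studs between -0.008 and 0.008 m and y of seat in the frame of studs between -0.006 and 0.006 m and z of seat in the frame of studs between -0.005 and 0.005 m and angle between target_plate's own z axis and vertical below 0.15 rad and y of green_marker in the frame of studs between -0.005 and 0.005 m and value of joint plunger below 0.0025 m and linear speed of target_plate below 0.03 m/s); the robot touches nothing.
It fails at once if a bystander (tape roll, screwdriver, side cutters, steel block, red pen) is shifted by more than 30 mm (distance of any of tape_roll, screwdriver, side_cutters, steel_block, red_marker from where it was at the start of the episode above 0.03 m).
It fails at once if the target plate is dropped or tipped over (angle between target_plate's own z axis and vertical above 0.8 rad).
It also fails if it takes over 56 s, if anything falls off the work surface, if the arm or the gripper's body presses on something with over 40 N, if the wrist force passes 120 N, or if a joint passes its speed limit or range.

### The arm

A 6-joint arm with a two-finger parallel gripper is mounted at the origin on a cart in front of the work surface, level with it; the furniture and walls round the work are solid. World frame = base frame: x ahead of the robot, y to its left, z up, the work surface at z = 0. Lengths are in mm, angles in degrees, forces in N, time in s.
With the tool pointing down it reaches from about 350 to 850 mm from the base axis. Payload 8.1 kg.
Tool frame: the origin (TCP) lies midway between the tips of the shut fingers; the grasp point (between the pads) lies 19 mm behind it; z points along the fingers, y is the line along which they close (so a half turn about z gives the same grasp; the last joint's range is limited). The gripper opens to 85 mm and grips with 20 to 120 N. Pads are 22 mm wide; open, the fingers measure 114 mm over their backs; the gripper's body (76 mm by 85 mm) begins 54 mm behind the grasp point. The pads swing forward as they close: fully open they stand 13 mm farther back than shut.
Start: joints at [64.607, 7.471, 85.268, -0, 87.261, -4.893], TCP at [210.108, 562.014, 231.292] pointing down, gripper open.
Joint ranges: [-169.43, 169.43], [-51.17, 129.36], [1.28, 143.12], [-76.62, 256.62], [0, 156.53], [-152.29, 152.29]. Speed limits (degrees/s): [136.94, 136.94, 159.86, 180, 180, 180].

### API

Orientations are given as [roll, pitch, yaw] about the fixed x, y, z axes, in that order (R = Rz(yaw) Ry(pitch) Rx(roll)).
In Python, from bench import r, probe_bus, snapshot gives the robot as it stands (r), with the cameras as plain functions and the readings (probe_bus).
- The arm moves only by the tool steer_hand, called after ">>>" by a JSON object that holds its "op" and its "data". Schema: {"type":"object","properties":{"offsets":{"type":"array","items":{"type":"object","properties":{"rx":{"type":"number"},"ry":{"type":"number"},"rz":{"type":"number"},"dx":{"type":"number"},"dy":{"type":"number"},"dz":{"type":"number"},"finger_gap":{"type":"number"}},"additionalProperties":false,"required":["finger_gap"]},"minItems":1,"maxItems":8},"squeeze":{"type":"number"},"only":{"type":"string"},"quiet":{"type":"boolean"},"lines":{"type":"string"}},"required":["offsets"],"additionalProperties":false}. offsets is a list of rows, 1 to 8 of them, each an object with the fields rx, ry, rz (a rotation vector in degrees), dx, dy, dz (the shift in mm), finger_gap (the finger opening in mm); a field left out counts as zero (the opening has to be given); each row is the pose to reach, as a shift and turn from the pose commanded when the call began, along the tool's axes at that moment; what a row does not reach only later rows make up. A row lasts 1/8 s, in which the tool goes at most 62.5 mm and 10.7 degrees, less where a joint would pass 70% of its speed; a pose out of reach is approached as far as the arm can. The fingers move at their own pace and stop on an object; squeeze is the grip in N (left out, the last holds). Time passes only in rows, so rows that do not move let the fingers close. The tool returns the time, the measured TCP pose, the force, the opening and the grip force at its end. only (a regular expression) keeps the lines of the reply that match it, lines (a string "A,B") keeps lines A to B, and quiet returns only ok. Input that does not fit is refused with a message, and nothing moves.
- probe_bus.sense(): the state, without advancing time (a new reading comes with each control period).
- snapshot(name): name is "side" or "top" or "wrist"; returns a dict with "pixels" (384x512x3 uint8, blue, green, red), "fx", "fy", "cx", "cy" (pixels), "pose" (4x4, takes a point from camera to world coordinates). Camera axes: x right, y up, looking along -z (the intrinsics and any distortion apply to the point x, -y, -z); pixel columns grow to the right and rows downward; lengths in mm; the calibration is good to about 2 mm. A picture is of the moment at which its call begins. There is no depth.
- r.hand_in(): hands the job in; it is judged then, once.
The state is a dict: "time": time; "joint_pos": joint angles; "qd": joint speeds; "joint_efforts": joint torques, N m; "tool_pos": TCP position; "tcp_rot": TCP orientation; "ft_force": force on the tool from outside, world axes, zero at the start; "wrist_torque": the same for the moment, N m; "finger_gap": finger opening in mm; "grip_force": force on a finger pad.
Only numpy, scipy, OpenCV 4.12 (cv2) and the standard library are available. Lean on these libraries where they do the work, as an engineer would, in place of code of your own. Each camera call takes 0.05 s, during which the arm holds its last target. There are 200 camera calls.

## Working session

There is one attempt and no reset: what is moved stays moved. The work goes in short steps, Python scripts to look and compute and a tool call to move; the robot and the scene stay as the last step left them, time stands still between calls to the robot, and variables do not carry over. Pictures are saved under pics/ and viewed, at most 10 in all, crops included, and the job is handed in when it is done.

```bash
ls; mkdir -p pics; python3 - <<'E'
from bench import r, probe_bus, snapshot
import cv2,numpy as np
s=probe_bus.sense();print(s['time'],s['tool_pos'],s['tcp_rot'],s['finger_gap'])
for n in("side","top"):
    d=snapshot(n);cv2.imwrite(f'pics/{n}0.png',d['pixels']);print(n,{k:v for k,v in d.items() if k not in('pixels',)})
d=snapshot("wrist");print(d['pose'],d['fx'],d.keys())
E
```

```text
bench.py
pics
0.0 [209.87214341 561.52232171 230.26405827] [-1.79896276e+02 -8.37020251e-03  1.59501225e+02] 85.37080682094283
side {'fx': 401.9473091035733, 'fy': 401.9473091035733, 'cx': 259.2995270587971, 'cy': 187.18772242298425, 'pose': array([[ 9.97693846e-01,  5.45779312e-02, -4.03514561e-02,
         4.85009052e+02],
       [-6.60652060e-02,  6.44493197e-01, -7.61750554e-01,
        -9.86970220e+02],
       [-1.55685304e-02,  7.62659667e-01,  6.46612599e-01,
         9.90860944e+02],
       [ 0.00000000e+00,  0.00000000e+00,  0.00000000e+00,
         1.00000000e+00]])}
top {'fx': 467.3485722859952, 'fy': 467.3485722859952, 'cx': 248.59403325392992, 'cy': 199.62649076862687, 'pose': array([[-1.34624380e-02,  9.82648850e-01, -1.84986486e-01,
         2.93547200e+02],
       [-9.99612242e-01, -8.71629813e-03,  2.64460264e-02,
         5.22848720e+01],
       [ 2.43747601e-02,  1.85270784e-01,  9.82385163e-01,
         1.32582665e+03],
       [ 0.00000000e+00,  0.00000000e+00,  0.00000000e+00,
         1.00000000e+00]])}
[[ 3.50340764e-01 -8.95259127e-01 -2.75267949e-01  1.39703192e+02]
 [ 9.36619255e-01  3.34117418e-01  1.05403616e-01  5.87939263e+02]
 [-2.39173311e-03 -2.94748445e-01  9.55571888e-01  3.74534240e+02]
 [ 0.00000000e+00  0.00000000e+00  0.00000000e+00  1.00000000e+00]] 332.36078135535917 dict_keys(['pixels', 'fx', 'fy', 'cx', 'cy', 'pose'])
```

View pics/side0.png

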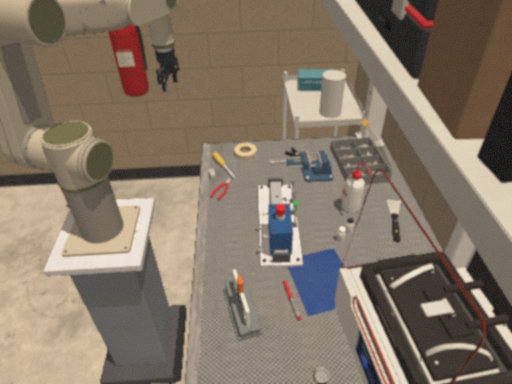

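View pics/top0.png

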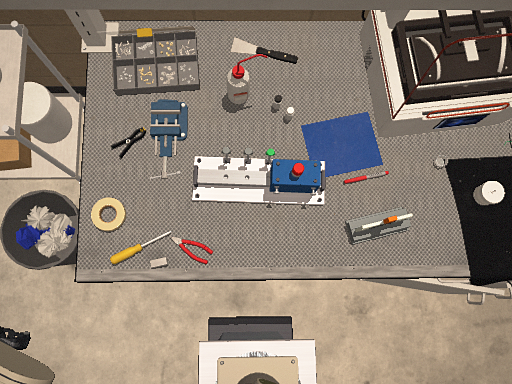

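```bash
cat > h.py <<'E'
import cv2,numpy as np
from bench import r, probe_bus, snapshot
def ray(d,u,v):
    u,v=np.broadcast_arrays(np.asarray(u,float),np.asarray(v,float))
    c=np.stack([(u-d['cx'])/d['fx'],-(v-d['cy'])/d['fy'],-np.ones_like(u)],-1)
    return d['pose'][:3,3],c@d['pose'][:3,:3].T
def plane(d,u,v,z):
    o,k=ray(d,u,v);return o+k*((z-o[2])/k[...,2])[...,None]
def tri(obs):
    A=np.zeros((3,3));b=np.zeros(3);L=[]
    for d,u,v in obs:
        o,k=ray(d,u,v);k=k/np.linalg.norm(k);P=np.eye(3)-np.outer(k,k);A+=P;b+=P@o;L.append((o,P))
    x=np.linalg.solve(A,b);return x,[np.linalg.norm(P@(x-o)) for o,P in L]
COL={'orange':((8,170,110),(18,255,255)),'red':((0,150,90),(5,255,255)),'green':((50,100,60),(85,255,255)),'blue':((100,120,50),(120,255,255))}
def blobs(d,col,amin=4):
    hsv=cv2.cvtColor(d['pixels'],cv2.COLOR_BGR2HSV);m=cv2.inRange(hsv,*COL[col])
    n,l,s,c=cv2.connectedComponentsWithStats(m)
    return [(c[i].round(1).tolist(),s[i].tolist()) for i in range(1,n) if s[i][4]>=amin],l
E
python3 - <<'E'
from h import *
S={n:snapshot(n) for n in('side','top')}
for n,d in S.items():
    for c in COL: print(n,c,blobs(d,c,8)[0])
E
```

```text
side orange [([239.8, 283.8], [238, 277, 5, 15, 50])]
side red [([419.2, 17.0], [406, 5, 28, 23, 215]), ([130.4, 60.5], [109, 25, 39, 71, 1246]), ([356.9, 173.9], [353, 170, 8, 9, 47]), ([220.3, 189.6], [211, 183, 17, 16, 60]), ([279.9, 209.6], [277, 205, 7, 11, 64]), ([440.5, 256.3], [438, 254, 6, 6, 13]), ([459.3, 284.0], [443, 261, 34, 48, 100]), ([287.4, 289.2], [284, 281, 8, 17, 49]), ([481.9, 321.0], [477, 310, 9, 22, 42]), ([388.9, 374.3], [387, 370, 5, 9, 11])]
side green [([295.5, 203.3], [294, 202, 4, 4, 14])]
side blue [([279.8, 231.1], [270, 206, 21, 46, 636]), ([317.5, 280.5], [290, 250, 51, 64, 2080]), ([364.4, 362.1], [360, 353, 9, 16, 67])]
top orange [([390.7, 219.0], [384, 216, 13, 7, 54])]
top red [([485.6, 36.3], [470, 35, 30, 4, 43]), ([465.4, 38.5], [464, 38, 5, 3, 8]), ([250.3, 57.2], [246, 55, 9, 6, 14]), ([261.6, 55.1], [256, 54, 11, 4, 17]), ([237.5, 70.3], [232, 65, 12, 12, 87]), ([494.5, 104.0], [491, 104, 8, 1, 8]), ([468.7, 107.2], [465, 107, 8, 2, 10]), ([450.9, 109.1], [448, 109, 7, 2, 8]), ([459.4, 108.3], [456, 108, 8, 2, 10]), ([496.2, 109.2], [493, 109, 8, 2, 9]), ([431.9, 112.1], [429, 111, 7, 4, 9]), ([486.5, 110.4], [482, 110, 10, 2, 10]), ([297.8, 168.8], [292, 163, 12, 13, 109]), ([386.6, 172.1], [385, 171, 4, 4, 9]), ([355.8, 178.8], [344, 175, 23, 8, 72]), ([197.4, 244.8], [182, 239, 30, 15, 90]), ([192.1, 254.1], [179, 244, 29, 19, 95])]
top green [([270.0, 151.9], [266, 149, 9, 7, 48])]
top blue [([329.9, 152.2], [270, 112, 113, 81, 4875]), ([456.1, 122.2], [446, 119, 19, 7, 56]), ([28.1, 236.0], [16, 223, 34, 27, 441]), ([69.8, 230.3], [66, 225, 9, 10, 59])]
```

```bash
python3 - <<'E'
from h import *
S={n:snapshot(n) for n in('side','top')};s,t=S['side'],S['top']
f=lambda a,b:[x if isinstance(x,list) else x.round(1) for x in tri([(s,*a),(t,*b)])]
print('tab',f((239.8,283.8),(390.7,219)));print('knob',f((279.9,209.6),(297.8,168.8)));print('green',f((295.5,203.3),(270,151.9)))
# slide base corners in top approx, stand corners
for p in [(192,202),(324,204),(194,156),(346,224),(408,213),(411,235),(351,243)]: print(p,plane(t,*p,12 if p[0]<330 else 34).round(0))
E
python3 - <<'E'
from h import *
d=cv2.resize(snapshot('top')['pixels'][140:260,180:430],None,fx=3.2,fy=3.2,interpolation=cv2.INTER_CUBIC);cv2.imwrite('pics/t1.png',d)
E
```

```text
tab [array([ 463.8, -350.7,  126.3]), [np.float64(0.8597235982790976), np.float64(0.8597235982791269)]]
knob [array([ 593.7, -108.3,  152. ]), [np.float64(1.1487892953695535), np.float64(1.1487892953697236)]]
green [array([652. , -40.1, 111. ]), [np.float64(0.9614714940089985), np.float64(0.9614714940090122)]]
(192, 202) [535. 178.  12.]
(324, 204) [ 526. -199.   12.]
(194, 156) [671. 174.  12.]
(346, 224) [ 465. -254.   34.]
(408, 213) [ 494. -432.   34.]
(411, 235) [ 432. -436.   34.]
(351, 243) [ 412. -266.   34.]
```

View pics/t1.png

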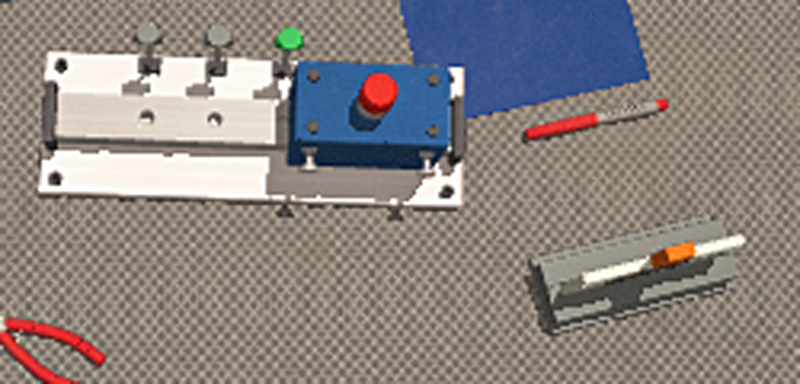

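The top crop shows the stand at right with the plate yawed about +15° (orange tab at crop (672,254)). The carriage is at the right-hand hole with the red knob at (378,92), and the green marker is at the next hole, +70 mm. The triangulated heights agree with the text. I'm moving the wrist camera over the area next.

>>> {"op": "steer_hand", "data": {"offsets": [{"rz":-20.5, "dx":-464, "dy":-585, "dz":-150, "finger_gap":85}, {"rz":-20.5, "dx":-464, "dy":-585, "dz":-150, "finger_gap":85}, {"rz":-20.5, "dx":-464, "dy":-585, "dz":-150, "finger_gap":85}, {"rz":-20.5, "dx":-464, "dy":-585, "dz":-150, "finger_gap":85}, {"rz":-20.5, "dx":-464, "dy":-585, "dz":-150, "finger_gap":85}, {"rz":-20.5, "dx":-464, "dy":-585, "dz":-150, "finger_gap":85}, {"rz":-20.5, "dx":-464, "dy":-585, "dz":-150, "finger_gap":85}, {"rz":-20.5, "dx":-464, "dy":-585, "dz":-150, "finger_gap":85}]}}

```text
time: 1.4
tool_pos: [361.1, 93.8, 330.5]
tcp_rot: [180.0, 0.1, -180.0]
ft_force: [1.9, 0.6, -0.5]
finger_gap: 84.6
grip_force: 0.0
```

>>> {"op": "steer_hand", "data": {"offsets": [{"dx":-80, "dy":-250, "dz":-50, "finger_gap":85}, {"dx":-80, "dy":-250, "dz":-50, "finger_gap":85}, {"dx":-80, "dy":-250, "dz":-50, "finger_gap":85}, {"dx":-80, "dy":-250, "dz":-50, "finger_gap":85}, {"dx":-80, "dy":-250, "dz":-50, "finger_gap":85}, {"dx":-80, "dy":-250, "dz":-50, "finger_gap":85}]}}

```text
time: 2.15
tool_pos: [440.9, -155.0, 379.6]
tcp_rot: [180.0, -0.0, 179.9]
ft_force: [0.1, 0.1, -0.3]
finger_gap: 85.0
grip_force: 0.0
```

```bash
python3 - <<'E'
from h import *
d=snapshot('wrist');cv2.imwrite('pics/w1.png',d['pixels']);np.save('pics/w1.npy',d,allow_pickle=True)
print(probe_bus.sense()['tool_pos'],d['pose'].round(2))
for c in COL: print(c,blobs(d,c,20)[0])
E
```

```text
[ 440.7779929  -153.93754281  379.53748656] [[ 0.0000e+00 -9.6000e-01 -2.9000e-01  3.6595e+02]
 [ 1.0000e+00  0.0000e+00  0.0000e+00 -1.5510e+02]
 [-0.0000e+00 -2.9000e-01  9.6000e-01  5.2381e+02]
 [ 0.0000e+00  0.0000e+00  0.0000e+00  1.0000e+00]]
orange [([90.7, 175.4], [81, 169, 20, 13, 180])]
red [([470.0, 111.7], [437, 85, 62, 47, 881]), ([172.1, 233.9], [154, 228, 38, 13, 217]), ([118.3, 244.8], [116, 242, 5, 6, 21]), ([293.3, 281.9], [282, 271, 23, 22, 361])]
green [([334.0, 295.7], [325, 288, 18, 17, 211])]
blue [([227.3, 280.3], [148, 238, 191, 97, 10535])]
```

View pics/w1.png

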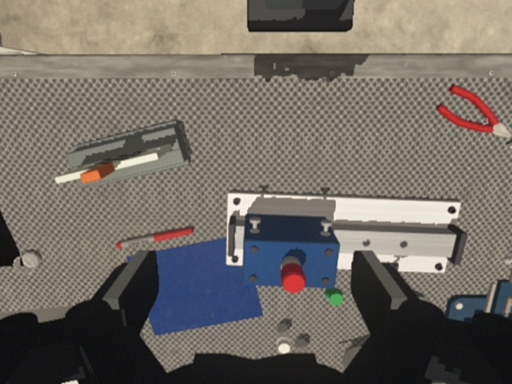

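The wrist view shows the tab at (91,175), plate edge from (57,180) to (158,156), knob at (293,282), studs at about (255,222) and (325,226), and the green marker at (334,296). I'll take a second view nearer the stand.

>>> {"op": "steer_hand", "data": {"offsets": [{"rz":-15, "dy":-140, "dz":70, "finger_gap":85}, {"rz":-15, "dy":-140, "dz":70, "finger_gap":85}, {"rz":-15, "dy":-140, "dz":70, "finger_gap":85}, {"rz":-15, "dy":-140, "dz":70, "finger_gap":85}]}}

```text
time: 2.7
tool_pos: [440.1, -293.7, 307.6]
tcp_rot: [179.8, -0.1, -165.0]
ft_force: [0.0, 0.6, 0.3]
finger_gap: 84.9
grip_force: 0.0
```

```bash
python3 - <<'E'
from h import *
d=snapshot('wrist');cv2.imwrite('pics/w2.png',d['pixels']);np.save('pics/w2.npy',d,allow_pickle=True)
print(probe_bus.sense()['tool_pos'],d['pose'].round(2))
for c in COL: print(c,blobs(d,c,20)[0])
a=np.load('pics/w1.npy',allow_pickle=True).item()
o=lambda x,c:max(blobs(x,c)[0],key=lambda b:b[1][4])[0]
print('tab',tri([(a,*o(a,'orange')),(d,*o(d,'orange'))]))
print('green',tri([(a,*o(a,'green')),(d,*o(d,'green'))]))
for p in [(229,192),(461,203)]: print(plane(a,*p,12))
E
```

```text
[ 440.76558436 -292.94985659  309.05305557] [[-2.6000e-01 -9.2000e-01 -2.8000e-01  3.6808e+02]
 [ 9.7000e-01 -2.5000e-01 -8.0000e-02 -3.1360e+02]
 [ 0.0000e+00 -2.9000e-01  9.6000e-01  4.5194e+02]
 [ 0.0000e+00  0.0000e+00  0.0000e+00  1.0000e+00]]
orange [([192.7, 179.9], [181, 174, 25, 13, 276])]
red [([161.2, 248.5], [159, 246, 6, 6, 30]), ([225.8, 251.7], [205, 248, 44, 8, 298])]
green []
blue [([226.7, 311.6], [165, 264, 133, 95, 10747]), ([335.9, 318.3], [302, 288, 63, 62, 2448])]
tab (array([ 462.68648769, -348.96061904,  142.82373941]), [np.float64(0.18916191232584192), np.float64(0.18916191232581245)])Traceback (most recent call last):
  File "<stdin>", line 8, in <module>
  File "<stdin>", line 6, in <lambda>
ValueError: max() iterable argument is empty
```

View pics/w2.png

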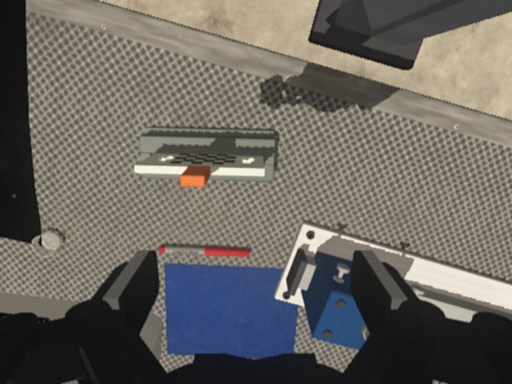

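>>> {"op": "steer_hand", "data": {"offsets": [{"rz":17, "dx":-78, "dy":212, "dz":20, "finger_gap":85}, {"rz":17, "dx":-78, "dy":212, "dz":20, "finger_gap":85}, {"rz":17, "dx":-78, "dy":212, "dz":20, "finger_gap":85}, {"rz":17, "dx":-78, "dy":212, "dz":20, "finger_gap":85}, {"rz":17, "dx":-78, "dy":212, "dz":20, "finger_gap":85}]}}

```text
time: 3.38
tool_pos: [461.4, -64.8, 291.0]
tcp_rot: [180.0, 0.1, 178.4]
ft_force: [0.0, -0.4, 0.2]
finger_gap: 85.1
grip_force: 0.0
```

```bash
python3 -c "
from h import *
d=snapshot('wrist');np.save('pics/w3.npy',d,allow_pickle=True);print(probe_bus.sense()['tool_pos'])"
```

```text
[461.43714665 -66.64332884 291.05138314]
```

>>> {"op": "steer_hand", "data": {"offsets": [{"dy":-75, "finger_gap":85}, {"dy":-75, "finger_gap":85}, {"dy":-75, "finger_gap":85}]}}

```text
time: 3.8
tool_pos: [458.6, -145.2, 290.2]
tcp_rot: [180.0, 0.0, 177.9]
ft_force: [0.1, 0.4, 0.5]
finger_gap: 85.0
grip_force: 0.0
```

```bash
python3 - <<'E'
from h import *
d=snapshot('wrist');np.save('pics/w4.npy',d,allow_pickle=True)
print(probe_bus.sense()['tool_pos'],probe_bus.sense()['tcp_rot'])
a=np.load('pics/w3.npy',allow_pickle=True).item()
cv2.imwrite('pics/w34.png',np.hstack([a['pixels'][100:360,100:480],d['pixels'][100:360,100:480]]))
for n,x in(('3',a),('4',d)):
    for c in('red','green'): print(n,c,blobs(x,c,20)[0])
E
```

```text
[ 458.69775096 -144.45801567  290.14760438] [1.79978298e+02 2.53118576e-02 1.77911024e+02]
3 red [([443.2, 93.4], [403, 61, 76, 58, 1356]), ([94.6, 250.0], [73, 243, 46, 16, 330]), ([32.3, 264.2], [30, 261, 6, 7, 30]), ([213.8, 316.6], [200, 306, 29, 23, 472])]
3 green [([279.7, 324.3], [270, 313, 20, 23, 348])]
4 red [([499.1, 68.1], [485, 60, 27, 20, 263]), ([489.7, 99.7], [469, 84, 43, 30, 441]), ([164.8, 248.9], [150, 244, 27, 11, 149]), ([90.4, 266.5], [88, 263, 6, 7, 31]), ([299.4, 317.2], [285, 305, 29, 25, 534])]
4 green [([350.6, 325.3], [339, 314, 22, 23, 341])]
```

View pics/w34.png

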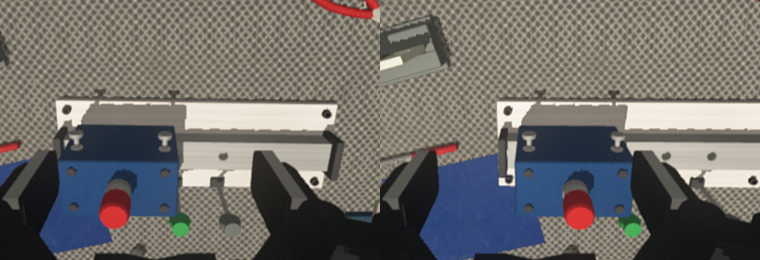

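The studs show against the blue front face, with heads at full-image positions of about (176,233) and (265,233) in w3, and (251,234) and (333,233) in w4. I'll segment them, the plate edge and the base edge.

```bash
cat > m.py <<'E'
from h import *
L=lambda k:np.load(f'pics/w{k}.npy',allow_pickle=True).item()
W={k:L(k) for k in(1,2,3,4)}
def light(d,box,smax=70,vmin=110):
    h=cv2.cvtColor(d['pixels'],cv2.COLOR_BGR2HSV);m=cv2.inRange(h,(0,0,vmin),(180,smax,255))
    x,y,w,hh=box;z=np.zeros_like(m);z[y:y+hh,x:x+w]=m[y:y+hh,x:x+w];return z
H={}
for k,bs in((3,((162,224,30,32),(250,224,30,32))),(4,((238,224,28,32),(319,224,28,32)))):
    for i,b in enumerate(bs):
        m=light(W[k],b);n,l,s,c=cv2.connectedComponentsWithStats(m);j=1+np.argmax(s[1:,4]);ys,xs=np.nonzero(l==j)
        print(k,i,s[j],[(y,xs[ys==y].min(),xs[ys==y].max()) for y in range(ys.min(),ys.max()+1)])
# plate top edge in w2
m=light(W[2],(130,160,150,30),60,150);n,l,s,c=cv2.connectedComponentsWithStats(m);j=1+np.argmax(s[1:,4]);print(s[1:])
ys,xs=np.nonzero(l==j)
print([(x,ys[xs==x].min(),ys[xs==x].max()) for x in range(xs.min(),xs.max()+1,8)])
for k in(2,3,4):
    g=W[k]['pixels']
for k in (3,4):
    m=light(W[k],(150,180,330,40),60,150)
    print(k,[(x,int(np.nonzero(m[:,x])[0].min())) for x in range(200,460,20) if m[:,x].any()])
E
python3 m.py
```

```text
3 0 [169 234  13  11  81] [(234, np.int64(169), np.int64(181)), (235, np.int64(169), np.int64(181)), (236, np.int64(169), np.int64(181)), (237, np.int64(169), np.int64(180)), (238, np.int64(171), np.int64(179)), (239, np.int64(173), np.int64(178)), (240, np.int64(174), np.int64(178)), (241, np.int64(174), np.int64(178)), (242, np.int64(174), np.int64(178)), (243, np.int64(174), np.int64(178)), (244, np.int64(175), np.int64(177))]
3 1 [259 235  12  11  78] [(235, np.int64(259), np.int64(260)), (236, np.int64(259), np.int64(270)), (237, np.int64(259), np.int64(270)), (238, np.int64(259), np.int64(270)), (239, np.int64(260), np.int64(269)), (240, np.int64(262), np.int64(267)), (241, np.int64(262), np.int64(266)), (242, np.int64(262), np.int64(266)), (243, np.int64(262), np.int64(266)), (244, np.int64(262), np.int64(266)), (245, np.int64(263), np.int64(266))]
4 0 [242 235  13  11  79] [(235, np.int64(242), np.int64(254)), (236, np.int64(242), np.int64(254)), (237, np.int64(243), np.int64(254)), (238, np.int64(243), np.int64(254)), (239, np.int64(244), np.int64(252)), (240, np.int64(246),
[... 1567 characters left out ...]
1   1]
 [197 188   4   2   6]
 [206 188   3   2   4]
 [227 189   2   1   2]
 [249 189   1   1   1]
 [263 188   3   2   4]]
[(131, np.int64(169), np.int64(169)), (139, np.int64(165), np.int64(173)), (147, np.int64(165), np.int64(174)), (155, np.int64(165), np.int64(174)), (163, np.int64(166), np.int64(174)), (171, np.int64(166), np.int64(174)), (179, np.int64(166), np.int64(174))]
3 [(200, 187), (220, 182), (240, 192), (260, 186), (280, 189), (300, 180), (320, 184), (340, 183), (360, 180), (380, 193), (400, 183), (420, 187), (440, 192)]
4 [(200, 200), (220, 185), (240, 188), (260, 180), (280, 182), (300, 182), (320, 186), (340, 189), (360, 180), (380, 182), (400, 183), (420, 187), (440, 180)]
```

```bash
python3 - <<'E'
import io,contextlib
with contextlib.redirect_stdout(io.StringIO()): from m import *
def neck(k,b):
    m=light(W[k],b);n,l,s,c=cv2.connectedComponentsWithStats(m);j=1+np.argmax(s[1:,4]);ys,xs=np.nonzero(l==j)
    w=np.array([(y,xs[ys==y].min(),xs[ys==y].max()) for y in range(ys.min(),ys.max()+1)]);wid=w[:,2]-w[:,1]
    nk=w[wid<=5];hd=w[wid>=9]
    return (nk[:,1:].mean(),nk[:,0].mean()),(hd[:,1:].mean(),hd[:,0].mean(),hd[:,0].min()),
A=[neck(3,(162,230,30,26)),neck(3,(250,230,30,26))];B=[neck(4,(238,230,28,26)),neck(4,(319,233,20,23))]
print(A,B)
P=[]
for i in(0,1):
    x,e=tri([(W[3],*A[i][0]),(W[4],*B[i][0])]);P.append(x);print('neck',x.round(1),np.round(e,2))
    x,e=tri([(W[3],*A[i][1][:2]),(W[4],*B[i][1][:2])]);print('headtop',x.round(1),np.round(e,2))
    for k,q in((3,A),(4,B)): print(' plane93 neck',plane(W[k],*q[i][0],93).round(1),'head98',plane(W[k],*q[i][1][:2],98).round(1))
d=P[1]-P[0];print('dist',np.linalg.norm(d[:2]),'yaw',np.degrees(np.arctan2(-d[0],d[1])))
kn=tri([(W[3],213.8,316.6),(W[4],299.4,317.2)]);print('knob',kn)
print('green',tri([(W[3],279.7,324.3),(W[4],350.6,325.3)]))
# plate top edge, w2: rows where plate edge bottom boundary
g=cv2.cvtColor(W[2]['pixels'],cv2.COLOR_BGR2HSV);
pts=[]
for x in list(range(140,178,3))+list(range(214,262,3)):
    v=W[2]['pixels'][160:190,x].min(axis=1).astype(int)
    dv=np.diff(v);pts.append((x,160+np.argmax(v>180)if (v>180).any() else -1,160+int(np.argmin(dv[5:]))+5+.5))
pts=np.array(pts);print(pts[::4])
f=np.polyfit(pts[:,0],pts[:,2],1);print('slope',f, 'res',np.abs(np.polyval(f,pts[:,0])-pts[:,2]).max())
e=plane(W[2],np.array([140,262]),np.polyval(f,[140,262]),100);d=e[1]-e[0];print(e.round(1),'plate yaw',np.degrees(np.arctan2(-d[0],d[1])))
print('tab top',plane(W[2],192.7,179.9,144),plane(W[1],90.7,175.4,144))
E
```

```text
<stdin>:7: RuntimeWarning: Mean of empty slice.
  ret = ret.dtype.type(ret / rcount)
Traceback (most recent call last):
ValueError: zero-size array to reduction operation minimum which has no identity
```

```bash
cat > n.py <<'E'
import io,contextlib
with contextlib.redirect_stdout(io.StringIO()): from m import *
def neck(k,b):
    m=light(W[k],b);n,l,s,c=cv2.connectedComponentsWithStats(m);j=1+np.argmax(s[1:,4]);ys,xs=np.nonzero(l==j)
    w=np.array([(y,xs[ys==y].min(),xs[ys==y].max()) for y in range(ys.min(),ys.max()+1)]);wid=w[:,2]-w[:,1]
    if k==4 and b[0]>300: print(w.tolist())
    nk=w[wid<=5];hd=w[wid>=9]
    return (nk[:,1:].mean(),nk[:,0].mean()),(hd[:,1:].mean(),hd[:,0].mean()),
A=[neck(3,(162,230,30,26)),neck(3,(250,230,30,26))];B=[neck(4,(238,230,28,26)),neck(4,(322,234,20,22))]
print(np.round(A,1).tolist(),np.round(B,1).tolist())
P=[]
for i in(0,1):
    x,e=tri([(W[3],*A[i][0]),(W[4],*B[i][0])]);P.append(x);print('neck',x.round(1),np.round(e,2))
    x,e=tri([(W[3],*A[i][1][:2]),(W[4],*B[i][1][:2])]);print('headtop',x.round(1),np.round(e,2))
    for k,q in((3,A),(4,B)): print(' plane93 neck',plane(W[k],*q[i][0],93).round(1),'head98',plane(W[k],*q[i][1][:2],98).round(1))
d=P[1]-P[0];print('dist',np.linalg.norm(d[:2]),'yaw',np.degrees(np.arctan2(-d[0],d[1])))
kn=tri([(W[3],213.8,316.6),(W[4],299.4,317.2)]);print('knob',kn)
print('green',tri([(W[3],279.7,324.3),(W[4],350.6,325.3)]))
pts=[]
for x in list(range(140,178,3))+list(range(214,262,3)):
    v=W[2]['pixels'][160:190,x].min(axis=1).astype(int)
    dv=np.diff(v);pts.append((x,160+int(np.argmin(dv[5:]))+5+.5))
pts=np.array(pts);f=np.polyfit(pts[:,0],pts[:,1],1);print('slope',f, 'res',np.abs(np.polyval(f,pts[:,0])-pts[:,1]).max())
e=plane(W[2],np.array([140,262]),np.polyval(f,[140,262]),100);d=e[1]-e[0];print(e.round(1),'plate yaw',np.degrees(np.arctan2(-d[0],d[1])))
print('tab top',plane(W[2],192.7,179.9,144),plane(W[1],90.7,175.4,144))
E
python3 n.py
```

```text
[[235, 332, 333], [236, 332, 341], [237, 332, 341], [238, 332, 341], [239, 333, 341], [240, 335, 341], [241, 335, 339], [242, 335, 339], [243, 335, 339], [244, 335, 339], [245, 335, 339], [246, 336, 338]]
[[[175.9, 241.5], [174.9, 235.5]], [[263.5, 241.4], [264.5, 237.5]]] [[[248.6, 242.5], [248.2, 236.5]], [[336.4, 242.3], [336.5, 237.0]]]
neck [ 547.1 -155.6   95.8] [0.06 0.06]
headtop [ 539.  -155.6   97.4] [0.05 0.05]
 plane93 neck [ 548.5 -156.4   93. ] head98 [ 538.8 -155.4   98. ]
 plane93 neck [ 548.4 -155.7   93. ] head98 [ 538.7 -155.6   98. ]
neck [550.2 -57.5  95.7] [0.27 0.27]
headtop [547.1 -56.2  90.4] [0.48 0.48]
 plane93 neck [551.2 -57.4  93. ] head98 [544.  -56.3  98. ]
 plane93 neck [551.8 -56.8  93. ] head98 [542.9 -58.1  98. ]
dist 98.16226151298308 yaw -1.790597407395327
knob (array([ 593.15389948, -107.7578417 ,  166.55728807]), [np.float64(0.17545583373784504), np.float64(0.1754558337377104)])
green (array([649.78875628, -40.95467632, 110.52098446]), [np.float64(0.265593336567775), np.float64(0.26559333656777323)])
slope [2.49543368e-02 1.69235055e+02] res 0.7713383028088856
[[ 482.9 -410.9  100. ]
 [ 452.  -281.8  100. ]] plate yaw 13.449870696291853
tab top [ 462.52197244 -348.85667091  144.        ] [ 462.19527784 -348.30884048  144.        ]
```

>>> {"op": "steer_hand", "data": {"offsets": [{"rz":-15.5, "dx":-10, "dy":-204, "dz":40, "finger_gap":85}, {"rz":-15.5, "dx":-10, "dy":-204, "dz":60, "finger_gap":85}, {"rz":-15.5, "dx":-10, "dy":-204, "dz":100, "finger_gap":85}, {"rz":-15.5, "dx":-10, "dy":-204, "dz":100, "finger_gap":85}, {"rz":-15.5, "dx":-10, "dy":-204, "dz":100, "finger_gap":60}, {"rz":-15.5, "dx":-10, "dy":-204, "dz":100, "finger_gap":60}], "squeeze": 40}}

```text
time: 4.6
tool_pos: [462.2, -347.7, 190.3]
tcp_rot: [180.0, 0.0, -166.5]
ft_force: [-0.2, 0.4, 0.5]
finger_gap: 60.2
grip_force: 0.0
```

```bash
python3 - <<'E'
from h import *
d=snapshot('wrist');cv2.imwrite('pics/w5.png',d['pixels']);np.save('pics/w5.npy',d,allow_pickle=True)
print(probe_bus.sense()['tool_pos'],probe_bus.sense()['tcp_rot'],probe_bus.sense()['finger_gap'])
b=max(blobs(d,'orange')[0],key=lambda b:b[1][4]);print(b,plane(d,*b[0],144))
E
```

```text
[ 462.61742453 -347.70705573  191.03521301] [-1.79948812e+02  7.07146043e-02 -1.66439113e+02] 59.7652284910303
([252.6, 217.5], [234, 207, 38, 20, 650]) [ 462.65272095 -349.09170816  144.        ]
```

View pics/w5.png

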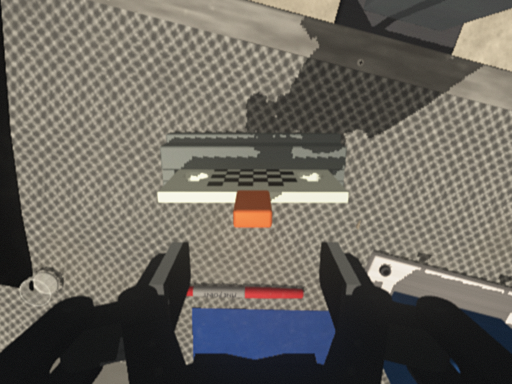

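The plate edge is level in the picture (row 197) and the tab at (252,217) sits between the fingers, so I'm descending to grip.

>>> {"op": "steer_hand", "data": {"offsets": [{"dy":-1.2, "dz":45, "finger_gap":60}, {"dy":-1.2, "dz":81, "finger_gap":60}, {"dy":-1.2, "dz":81, "finger_gap":60}, {"dy":-1.2, "dz":81, "finger_gap":20}, {"dy":-1.2, "dz":81, "finger_gap":20}, {"dy":-1.2, "dz":81, "finger_gap":20}, {"dy":-1.2, "dz":81, "finger_gap":20}], "squeeze": 50}}

```text
time: 5.52
tool_pos: [463.4, -350.7, 111.6]
tcp_rot: [-179.8, 0.2, -166.5]
ft_force: [0.2, 1.8, 8.3]
finger_gap: 23.1
grip_force: 49.8
```

>>> {"op": "steer_hand", "data": {"offsets": [{"dz":-15, "finger_gap":20}, {"dz":-35, "finger_gap":20}, {"dz":-60, "finger_gap":20}, {"dz":-75, "finger_gap":20}, {"dz":-75, "finger_gap":20}, {"dz":-75, "finger_gap":20}]}}

```text
time: 6.28
tool_pos: [461.5, -349.5, 182.9]
tcp_rot: [179.9, -0.0, -166.5]
ft_force: [-0.0, 0.5, -2.6]
finger_gap: 23.4
grip_force: 49.4
```

```bash
python3 - <<'E'
from h import *
print(probe_bus.sense()['tool_pos'],probe_bus.sense()['tcp_rot'])
d=snapshot('wrist');cv2.imwrite('pics/w6.png',d['pixels']);np.save('pics/w6.npy',d,allow_pickle=True)
t=snapshot('side')
E
```

```text
[ 461.51533963 -349.5008593   182.92343374] [ 1.79941838e+02 -4.56648840e-02 -1.66502971e+02]
```

View pics/w6.png

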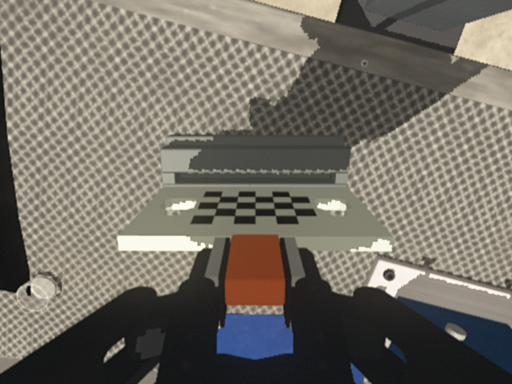

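The plate is lifted level and centred in the fingers, with its top edge corners at about (118,243) and (391,243). I'll measure where it sits relative to the tool.

```bash
python3 - <<'E'
from h import *
d=np.load('pics/w6.npy',allow_pickle=True).item();p=d['pixels'].astype(int);g=p.min(axis=2)
for y in (239,242,245): print(y,[(x,g[y,x]) for x in range(114,124)],[(x,g[y,x]) for x in range(383,396)])
for x in (130,160,370,345): print(x,[(y,g[y,x]) for y in range(230,254,1)])
E
```

```text
239 [(114, np.int64(131)), (115, np.int64(128)), (116, np.int64(143)), (117, np.int64(198)), (118, np.int64(240)), (119, np.int64(241)), (120, np.int64(238)), (121, np.int64(239)), (122, np.int64(237)), (123, np.int64(238))] [(383, np.int64(149)), (384, np.int64(150)), (385, np.int64(151)), (386, np.int64(147)), (387, np.int64(130)), (388, np.int64(126)), (389, np.int64(128)), (390, np.int64(129)), (391, np.int64(131)), (392, np.int64(132)), (393, np.int64(141)), (394, np.int64(140)), (395, np.int64(122))]
242 [(114, np.int64(166)), (115, np.int64(148)), (116, np.int64(120)), (117, np.int64(144)), (118, np.int64(225)), (119, np.int64(240)), (120, np.int64(239)), (121, np.int64(237)), (122, np.int64(238)), (123, np.int64(237))] [(383, np.int64(235)), (384, np.int64(235)), (385, np.int64(236)), (386, np.int64(236)), (387, np.int64(238)), (388, np.int64(235)), (389, np.int64(191)), (390, np.int64(138)), (391, np.int64(128)), (392, np.int64(127)), (393, np.int64(132)), (394, np.int64(151)), (395, np.int64(165))]
245 [(114, np.int64(135)), (115, np.int64(142)), (116, np.int64(143)), (117,
[... 1867 characters left out ...]
.int64(130)), (247, np.int64(149)), (248, np.int64(185)), (249, np.int64(222)), (250, np.int64(227)), (251, np.int64(193)), (252, np.int64(151)), (253, np.int64(125))]
345 [(230, np.int64(111)), (231, np.int64(114)), (232, np.int64(112)), (233, np.int64(112)), (234, np.int64(114)), (235, np.int64(114)), (236, np.int64(122)), (237, np.int64(128)), (238, np.int64(129)), (239, np.int64(131)), (240, np.int64(129)), (241, np.int64(130)), (242, np.int64(128)), (243, np.int64(130)), (244, np.int64(130)), (245, np.int64(131)), (246, np.int64(129)), (247, np.int64(130)), (248, np.int64(129)), (249, np.int64(130)), (250, np.int64(127)), (251, np.int64(122)), (252, np.int64(131)), (253, np.int64(149))]
```

```bash
python3 - <<'E'
from h import *
from scipy.optimize import brentq
d=np.load('pics/w6.npy',allow_pickle=True).item()
w=lambda z:np.linalg.norm(np.subtract(*plane(d,np.array([117.5,391.5]),np.array([243.2,243.2]),z)))-140
z=brentq(w,50,300);print('z from width',z)
print('thick at that z',np.linalg.norm(np.subtract(*plane(d,np.array([254.6,254.6]),np.array([235.6,250.7]),z))))
for zz in(z,173): print(zz,plane(d,254.6,243.2,zz))
print(d['pose'][:3,3], d['cx'])
print([probe_bus.sense()['tool_pos'].round(2) for i in range(3)], probe_bus.sense()['tcp_rot'])
E
```

```text
z from width 172.57904694431483
thick at that z 8.473429353691191
172.57904694431483 [ 461.57434965 -349.74957502  172.57904694]
173 [ 461.37592274 -349.79740933  173.        ]
[ 388.69063224 -367.31947937  327.19831444] 254.48213614457043
[array([ 461.33, -349.25,  182.37]), array([ 461.33, -349.25,  182.37]), array([ 461.33, -349.25,  182.37])] [ 1.79891975e+02 -7.51477379e-02 -1.66500931e+02]
```

>>> {"op": "steer_hand", "data": {"offsets": [{"rz":3, "dx":-17, "dy":46, "finger_gap":20}, {"rz":8, "dx":-38, "dy":105, "finger_gap":20}, {"rz":13, "dx":-62, "dy":165, "finger_gap":20}, {"rz":15.3, "dx":-80, "dy":215, "dz":10, "finger_gap":20}, {"rz":15.3, "dx":-85, "dy":230, "dz":17, "finger_gap":20}, {"rz":15.3, "dx":-85, "dy":230, "dz":17, "finger_gap":20}, {"rz":15.3, "dx":-85, "dy":230, "dz":17, "finger_gap":20}]}}

```text
time: 7.25
tool_pos: [490.8, -107.3, 166.7]
tcp_rot: [-180.0, -0.0, 178.2]
ft_force: [0.1, -0.0, -3.8]
finger_gap: 23.3
grip_force: 50.3
```

```bash
python3 - <<'E'
from h import *
print(probe_bus.sense()['tool_pos'],probe_bus.sense()['tcp_rot'],probe_bus.sense()['finger_gap'])
d=snapshot('wrist');cv2.imwrite('pics/w7.png',d['pixels']);np.save('pics/w7.npy',d,allow_pickle=True)
g=d['pixels'].min(axis=2).astype(int)
for x in(150,350): print(x,g[228:256,x].tolist())
E
```

```text
[ 490.80428936 -107.33836855  166.65943096] [-1.79971957e+02 -2.23639177e-02  1.78175057e+02] 23.310359705388137
150 [111, 112, 113, 112, 113, 111, 108, 139, 217, 238, 237, 235, 235, 235, 236, 235, 235, 235, 236, 235, 237, 237, 191, 131, 119, 143, 157, 160]
350 [111, 109, 110, 112, 112, 112, 111, 112, 117, 123, 144, 201, 228, 228, 229, 232, 233, 232, 231, 231, 232, 233, 219, 169, 132, 124, 129, 128]
```

View pics/w7.png

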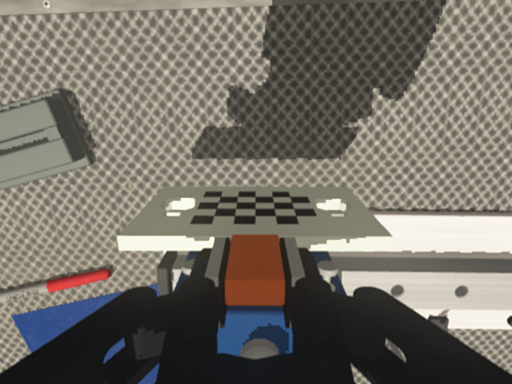

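The plate is held steady, its keyholes show at (181,205) and (332,205), and the carriage lies right behind it. I'm stopping 30 mm short at entry height to check.

>>> {"op": "steer_hand", "data": {"offsets": [{"dx":-10, "dy":2.5, "dz":16, "finger_gap":20}, {"dx":-22, "dy":2.5, "dz":16, "finger_gap":20}, {"dx":-33, "dy":2.5, "dz":16, "finger_gap":20}, {"dx":-33, "dy":2.5, "dz":16, "finger_gap":20}, {"dx":-33, "dy":2.5, "dz":16, "finger_gap":20}]}}

```text
time: 7.92
tool_pos: [524.1, -105.0, 151.1]
tcp_rot: [-180.0, 0.0, 178.2]
ft_force: [0.3, -0.4, -2.3]
finger_gap: 23.4
grip_force: 50.3
```

```bash
python3 - <<'E'
from h import *
P=[]
for i in range(6):
    s=probe_bus.sense();P.append(np.r_[s['tool_pos'],s['tcp_rot'][2]]);d=snapshot('wrist')
print(np.mean(P,0).round(2),np.std(P,0).round(2),s['ft_force'])
np.save('pics/w8.npy',d,allow_pickle=True)
cv2.imwrite('pics/w8.png',cv2.resize(d['pixels'][160:290,100:410],None,fx=2.5,fy=2.5,interpolation=cv2.INTER_CUBIC))
print('camera',d['pose'][:3,3].round(1))
E
```

```text
[ 523.86 -104.87  150.95  178.2 ] [0.1  0.08 0.07 0.  ] [-0.01265899  0.3612508  -2.6335423 ]
camera [ 448.8 -102.6  295.1]
```

View pics/w8.png

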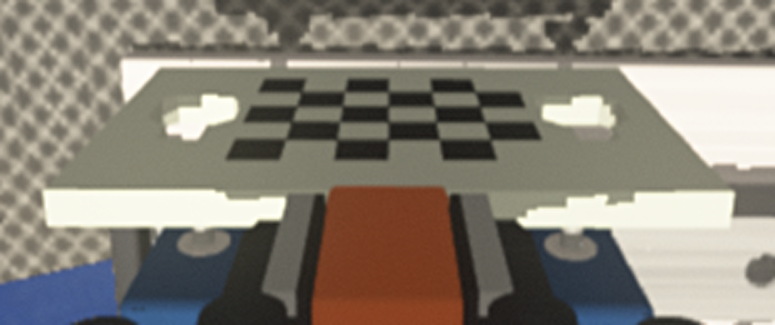

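```bash
python3 - <<'E'
from h import *
d=np.load('pics/w8.npy',allow_pickle=True).item()
u=100+np.array([204,571])/2.5;v=160+np.array([240,242])/2.5
p=plane(d,u,v,90);print(p.round(1),p.mean(0).round(1))
q=plane(d,100+np.array([45,734])/2.5,160+np.array([208,208])/2.5,140.8);print('plate',q.round(1),q.mean(0).round(1))
S=p.mean(0);yx=np.array([.0314,.9995]);print('lateral plate-stud in slide y',(q.mean(0)-S)[:2]@yx)
E
```

```text
[[ 556.5 -156.2   90. ]
 [ 560.3  -55.5   90. ]] [ 558.4 -105.9   90. ]
plate [[ 521.6 -174.7  140.8]
 [ 526.   -34.2  140.8]] [ 523.8 -104.5  140.8]
lateral plate-stud in slide y 0.32705841784410294
```

>>> {"op": "steer_hand", "data": {"offsets": [{"dx":-5, "dy":-0.3, "dz":0.7, "finger_gap":20}, {"dx":-10, "dy":-0.3, "dz":0.7, "finger_gap":20}, {"dx":-14, "dy":-0.3, "dz":0.7, "finger_gap":20}, {"dx":-17, "dy":-0.3, "dz":0.7, "finger_gap":20}, {"dx":-17, "dy":-0.3, "dz":0.7, "finger_gap":20}]}}

```text
time: 8.85
tool_pos: [541.1, -105.7, 150.0]
tcp_rot: [180.0, -0.0, 178.2]
ft_force: [0.5, 0.1, -2.6]
finger_gap: 23.1
grip_force: 50.3
```

>>> {"op": "steer_hand", "data": {"offsets": [{"dx":-3, "finger_gap":20}, {"dx":-6, "finger_gap":20}, {"dx":-10, "finger_gap":20}, {"dx":-10, "finger_gap":20}]}}

```text
time: 9.35
tool_pos: [551.2, -106.0, 150.1]
tcp_rot: [-180.0, 0.0, 178.2]
ft_force: [0.0, 1.1, -2.4]
finger_gap: 23.4
grip_force: 50.3
```

>>> {"op": "steer_hand", "data": {"offsets": [{"dz":4, "finger_gap":20}, {"dz":9, "finger_gap":20}, {"dz":13, "finger_gap":20}, {"dz":16, "finger_gap":20}, {"dz":16, "finger_gap":20}]}}

```text
time: 9.98
tool_pos: [550.9, -106.0, 134.0]
tcp_rot: [180.0, -0.0, 178.2]
ft_force: [-0.9, -0.8, -2.1]
finger_gap: 23.3
grip_force: 50.3
```

>>> {"op": "steer_hand", "data": {"offsets": [{"dz":1, "finger_gap":20}, {"dz":2, "finger_gap":20}, {"dz":2, "finger_gap":20}]}}

```text
time: 10.35
tool_pos: [551.4, -106.1, 133.4]
tcp_rot: [-180.0, 0.1, 178.2]
ft_force: [-3.3, 2.3, 6.8]
finger_gap: 23.3
grip_force: 51.4
```

>>> {"op": "steer_hand", "data": {"offsets": [{"finger_gap":30}, {"finger_gap":40}, {"finger_gap":60}, {"finger_gap":60}]}}

```text
time: 10.85
tool_pos: [550.9, -106.0, 132.0]
tcp_rot: [180.0, -0.0, 178.2]
ft_force: [0.8, -0.2, 0.6]
finger_gap: 59.8
grip_force: 0.0
```

>>> {"op": "steer_hand", "data": {"offsets": [{"dz":-20, "finger_gap":60}, {"dz":-50, "finger_gap":60}, {"dz":-60, "finger_gap":60}, {"dz":-60, "finger_gap":60}]}}

```text
time: 11.35
tool_pos: [551.7, -106.2, 193.5]
tcp_rot: [-180.0, 0.1, 178.2]
ft_force: [0.0, -0.4, 0.4]
finger_gap: 59.7
grip_force: 0.0
```

```bash
python3 - <<'E'
from h import *
d=snapshot('wrist');np.save('pics/w9.npy',d,allow_pickle=True)
cv2.imwrite('pics/w9.png',np.hstack([d['pixels'][120:384,60:450],snapshot('top')['pixels'][60:324,180:420]]))
print(probe_bus.sense()['tool_pos'],probe_bus.sense()['ft_force'])
E
```

```text
[ 550.53197363 -105.89719871  191.308363  ] [ 1.32393586  0.18892933 -0.05511339]
```

View pics/w9.png

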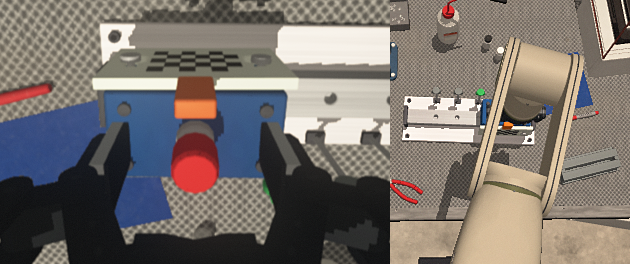

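The plate hangs on both studs, with the heads in the keyholes at crop (126,58) and (262,58), and the red knob is at (195,165). I've used up my picture allowance, in fact viewed one too many (11), so from here I check by numbers only.

```bash
python3 - <<'E'
from h import *
from scipy.optimize import brentq
d=np.load('pics/w9.npy',allow_pickle=True).item();g=d['pixels'].min(axis=2).astype(int)
r0=205
print(g[190:216,180].tolist(),g[190:216,330].tolist())
for y in(201,204,207): print(y,g[y,146:160].tolist(),g[y,350:366].tolist())
b=[x for x in blobs(d,'red',100)[0]];print(b)
for x in b: print(plane(d,*x[0],167).round(1))
o=blobs(d,'orange',50)[0];print(o,plane(d,*o[0][0],166))
E
```

```text
[105, 106, 107, 107, 106, 106, 104, 130, 198, 232, 235, 233, 233, 233, 233, 233, 234, 235, 230, 174, 93, 54, 60, 60, 69, 68] [104, 104, 103, 105, 103, 101, 104, 136, 200, 226, 228, 227, 227, 226, 227, 227, 227, 230, 218, 166, 86, 46, 48, 57, 57, 60]
201 [101, 104, 116, 128, 140, 154, 196, 234, 234, 232, 232, 231, 232, 233] [226, 227, 226, 226, 226, 227, 227, 224, 210, 198, 198, 198, 199, 199, 196, 200]
204 [106, 109, 114, 123, 132, 134, 166, 227, 235, 232, 231, 231, 231, 231] [225, 226, 224, 226, 226, 225, 227, 222, 204, 199, 200, 200, 200, 200, 200, 200]
207 [151, 148, 142, 125, 109, 97, 126, 203, 237, 235, 234, 233, 234, 234] [227, 226, 226, 227, 228, 227, 225, 217, 206, 201, 204, 202, 201, 202, 200, 202]
[([77.9, 214.8], [49, 204, 62, 23, 604]), ([255.4, 288.1], [232, 253, 46, 60, 1685])]
[ 539.6 -203.2  167. ]
[ 588.9 -107.2  167. ]
[([256.0, 228.0], [235, 217, 41, 21, 734])] [ 550.90404385 -105.66202891  166.        ]
```

>>> {"op": "steer_hand", "data": {"offsets": [{"dx":-42.2, "dy":-0.5, "finger_gap":60}, {"dx":-42.2, "dy":-0.5, "finger_gap":60}, {"dx":-42.2, "dy":-0.5, "dz":25, "finger_gap":60}, {"dx":-42.2, "dy":-0.5, "dz":50, "finger_gap":60}, {"dx":-42.2, "dy":-0.5, "dz":56, "finger_gap":60}, {"dx":-42.2, "dy":-0.5, "dz":56, "finger_gap":60}]}}

```text
time: 12.2
tool_pos: [592.5, -107.7, 135.7]
tcp_rot: [180.0, -0.1, 178.2]
ft_force: [-0.3, 0.4, -0.0]
finger_gap: 60.0
grip_force: 0.0
```

>>> {"op": "steer_hand", "data": {"offsets": [{"finger_gap":45}, {"finger_gap":25}, {"finger_gap":25}, {"finger_gap":25}], "squeeze": 70}}

```text
time: 12.7
tool_pos: [593.9, -108.0, 137.8]
tcp_rot: [-180.0, 0.1, 178.2]
ft_force: [-2.9, 1.1, 5.7]
finger_gap: 27.7
grip_force: 69.0
```

>>> {"op": "steer_hand", "data": {"offsets": [{"dz":-4, "finger_gap":20}, {"dz":-9, "finger_gap":20}, {"dz":-14, "finger_gap":20}, {"dz":-14, "finger_gap":20}, {"dz":-14, "finger_gap":20}], "squeeze": 90}}

```text
time: 13.32
tool_pos: [593.7, -108.0, 149.3]
tcp_rot: [-180.0, 0.1, 178.2]
ft_force: [7.5, -1.6, -10.1]
finger_gap: 27.3
grip_force: 89.2
```

```bash
python3 - <<'E'
from h import *
d=snapshot('wrist')
for c in('red','orange'): print(blobs(d,c,100)[0])
E
```

```text
[([45.7, 189.5], [11, 177, 74, 27, 878]), ([255.3, 273.0], [221, 228, 68, 87, 4441])]
[([255.2, 168.5], [226, 146, 60, 44, 2400])]
```

>>> {"op": "steer_hand", "data": {"offsets": [{"dy":3, "finger_gap":20}, {"dy":8, "finger_gap":20}, {"dy":14, "finger_gap":20}, {"dy":20, "finger_gap":20}, {"dy":26, "finger_gap":20}, {"dy":32, "finger_gap":20}, {"dy":38, "finger_gap":20}, {"dy":38, "finger_gap":20}]}}

```text
time: 14.38
tool_pos: [595.4, -69.2, 149.5]
tcp_rot: [180.0, 0.1, 178.2]
ft_force: [10.1, 1.2, -9.6]
finger_gap: 27.3
grip_force: 89.5
```

>>> {"op": "steer_hand", "data": {"offsets": [{"dy":6, "finger_gap":20}, {"dy":12, "finger_gap":20}, {"dy":18, "finger_gap":20}, {"dy":24, "finger_gap":20}, {"dy":29, "finger_gap":20}, {"dy":32, "finger_gap":20}, {"dy":32, "finger_gap":20}]}}

```text
time: 15.25
tool_pos: [596.8, -37.6, 149.7]
tcp_rot: [180.0, 0.2, 178.2]
ft_force: [11.5, 1.0, -9.6]
finger_gap: 26.9
grip_force: 89.6
```

```bash
python3 - <<'E'
from h import *
d=snapshot('wrist')
for c in('red','orange','green'): print(blobs(d,c,100)[0])
P=[]
for i in range(4): s=probe_bus.sense();P.append(s['tool_pos']);snapshot('top')
print(np.mean(P,0))
E
```

```text
[([255.2, 272.9], [221, 228, 68, 86, 4469])]
[([255.4, 168.3], [226, 146, 60, 44, 2391])]
[]
[596.81622302 -37.61115523 149.73589456]
```

>>> {"op": "steer_hand", "data": {"offsets": [{"dz":4, "finger_gap":20}, {"dz":8, "finger_gap":20}, {"dz":11, "finger_gap":20}, {"dz":13, "finger_gap":20}, {"dz":13, "finger_gap":20}]}}

```text
time: 16.12
tool_pos: [596.9, -37.7, 138.0]
tcp_rot: [180.0, 0.2, 178.2]
ft_force: [6.7, 0.8, -3.2]
finger_gap: 27.0
grip_force: 90.5
```

>>> {"op": "steer_hand", "data": {"offsets": [{"finger_gap":35}, {"finger_gap":45}, {"finger_gap":60}, {"finger_gap":60}]}}

```text
time: 16.62
tool_pos: [595.2, -37.9, 137.1]
tcp_rot: [-180.0, -0.0, 178.2]
ft_force: [0.2, 0.0, 0.3]
finger_gap: 59.8
grip_force: 0.0
```

>>> {"op": "steer_hand", "data": {"offsets": [{"dz":-20, "finger_gap":60}, {"dz":-60, "finger_gap":60}, {"dx":42, "dz":-60, "finger_gap":60}, {"dx":42, "dz":-60, "finger_gap":60}, {"dx":42, "dz":-60, "finger_gap":60}]}}

```text
time: 17.25
tool_pos: [554.0, -36.6, 198.4]
tcp_rot: [-180.0, 0.1, 178.2]
ft_force: [0.1, 0.3, 0.5]
finger_gap: 60.0
grip_force: 0.0
```

```bash
python3 - <<'E'
from h import *
d=snapshot('wrist');s=probe_bus.sense();print(s['tool_pos'],s['ft_force'])
for c,z in(('red',167),('orange',166),('green',113)):
    for b in blobs(d,c,100)[0]: print(c,b,plane(d,*b[0],z).round(1))
E
```

```text
[554.19363973 -36.64346577 198.18455987] [-0.07763094 -0.04840789  0.0404524 ]
red ([481.5, 10.2], [443, 0, 69, 23, 805]) [446.7  73.7 167. ]
red ([21.4, 212.1], [0, 203, 47, 20, 464]) [ 541. -168.  167.]
red ([255.9, 283.7], [233, 251, 45, 58, 1790]) [591.3 -37.3 167. ]
orange ([255.6, 226.0], [236, 217, 40, 19, 750]) [554.  -36.3 166. ]
green ([253.8, 315.2], [240, 306, 29, 18, 295]) [655.4 -40.8 113. ]
```

>>> {"op": "steer_hand", "data": {"offsets": [{"dx":30, "dz":-60, "finger_gap":60}, {"dx":90, "dy":30, "dz":-100, "finger_gap":60}, {"dx":150, "dy":100, "dz":-100, "finger_gap":60}, {"dx":170, "dy":150, "dz":-100, "finger_gap":60}, {"dx":170, "dy":200, "dz":-100, "finger_gap":60}, {"dx":170, "dy":250, "dz":-100, "finger_gap":60}, {"dx":170, "dy":250, "dz":-100, "finger_gap":60}, {"dx":170, "dy":250, "dz":-100, "finger_gap":60}]}}

```text
time: 18.3
tool_pos: [391.6, 219.0, 297.3]
tcp_rot: [-180.0, -0.0, 178.3]
ft_force: [0.2, -1.3, 0.4]
finger_gap: 60.1
grip_force: 0.0
```

```bash
python3 - <<'E'
from h import *
s,t=snapshot('side'),snapshot('top');print(probe_bus.sense()['tool_pos'],probe_bus.sense()['time'])
B={}
for n,d in(('s',s),('t',t)):
    for c in('red','orange','green'):
        for b in blobs(d,c,10)[0]:
            if 200<b[0][0]<320 and 140<b[0][1]<260: print(n,c,b)
            if 200<b[0][0]<320 and 140<b[0][1]<260: B[n,c]=b[0] if (n,c) not in B or c!='red' else B[n,c]
np.save('pics/fin.npy',{'s':s,'t':t},allow_pickle=True)
for c in('red','orange','green'):
    if ('s',c) in B and ('t',c) in B: print(c,tri([(s,*B['s',c]),(t,*B['t',c])]))
E
```

```text
[391.7986684  217.73817124 297.1571329 ] 18.4
s red ([220.0, 189.9], [211, 183, 17, 16, 62])
s red ([278.6, 194.3], [276, 190, 7, 10, 58])
s orange ([265.5, 196.0], [265, 191, 2, 12, 22])
s green ([295.5, 203.3], [294, 202, 4, 4, 14])
t red ([270.9, 168.0], [266, 162, 11, 13, 108])
t red ([210.2, 250.6], [209, 248, 4, 5, 12])
t orange ([270.6, 184.0], [266, 181, 10, 8, 62])
t green ([270.0, 151.9], [266, 149, 9, 7, 48])
red (array([494.08694458, -52.29830568, 232.1239722 ]), [np.float64(82.91982475835387), np.float64(82.91982475835384)])
orange (array([555.27272472, -37.0456702 , 146.85293086]), [np.float64(0.8968341671748238), np.float64(0.896834167175037)])
green (array([651.97481482, -40.08800981, 110.97122361]), [np.float64(0.9614714940089985), np.float64(0.9614714940090122)])
```

```bash
python3 - <<'E'
from h import *
f=np.load('pics/fin.npy',allow_pickle=True).item()
print(tri([(f['s'],278.6,194.3),(f['t'],270.9,168)]))
E
```

```text
(array([596.62858142, -38.35089404, 152.10896788]), [np.float64(0.8312569826897408), np.float64(0.8312569826897679)])
```

```bash
python3 -c "
from bench import r, probe_bus, snapshot
print(r.hand_in())"
```

```text
the job is handed in; nothing more can be done
None
```

The plate hangs locked on both studs, the carriage is at the green marker with the plunger down (knob measured at 152.1 mm, 152.0 at the start), and I handed the job in at about 18.5 s without seeing a verdict; I viewed 11 pictures, one over the limit of 10.

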